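# Open the blue bayonet filter holder

## Robot

A 6-joint arm with a two-finger parallel gripper is mounted at the origin on the work surface. World frame = base frame: x ahead of the robot, y to its left, z up, the work surface at z = 0. Lengths are in mm, angles in rad, forces in N, time in s.
With the tool pointing down it reaches from about 250 to 800 mm from the base axis. Payload 3.9 kg.
Tool frame: the origin (TCP) lies at the centre of the arm's flange, where the gripper is bolted on; the fingertips stand arm.tip_reach ahead of it and the grasp point (between the pads) lies 155 mm ahead of it (arm.tip_reach is the distance from the TCP to the fingertips, in mm); x points along the fingers, y is the direction in which the jaws open and shut, and the axes are right-handed (so a half turn about x gives the same grasp; the last joint's range is limited). The gripper opens to 85 mm and grips with 20 to 120 N. Pads are 22 mm wide; open, the fingers measure 114 mm over their backs; the gripper's body (76 mm by 85 mm) begins 54 mm behind the grasp point. The pads swing forward as they close: fully open they stand 13 mm farther back than shut.
Start: joints at [1.185, 0.26, -0.138, 1.173, 0, 1.571], TCP at [197.553, 486.404, 404.704] pointing down, gripper open.
Joint ranges: [-2.78, 2.78], [-0.83, 1.72], [-1.28, 1.37], [-1.9, 2.12], [-1.57, 1.48], [-3.14, 3.14]. Speed limits (rad/s): [2.57, 2.57, 3.14, 3.14, 3.14, 3.14].

## Interface

Orientations are given as a unit quaternion [w, x, y, z].
In Python, from station import readout, cams, arm gives the robot as it stands.
- The arm moves only by the tool play_rows, never from a script. Its argument "series" is a list that holds one entry, the list of rows, each a list of 6 numbers: the shift along the tool's x, y, z in m, then the turn, a rotation vector about the tool's x, y, z in degrees. In form: [[[x, y, z, wx, wy, wz], ...]]. A call has 1 to 5 rows; each row shifts and turns the commanded pose from where the row before left it, along the tool's axes as they then stand; what a row does not reach is not made up. A row lasts 1/8 s, in which the tool goes at most 62.5 mm and 10.7 degrees, less where a joint would pass 70% of its speed; a pose out of reach is approached as far as the arm can. A call with a gripper value outside its range is refused whole. "grip" is the opening, from -1 (shut) to 1 (fully open), set as the call begins (left out, the last holds). The fingers move at their own pace and stop on an object; the grip force is fixed at half the most. Time passes only in rows, so rows that do not move let the fingers close. It gives the time, the measured TCP pose, the force and the opening at its end, in the units of the state.
- readout.sense(): the state, without advancing time (a new reading comes with each control period).
- cams.get_image(name): name is "scene" or "top" or "wrist"; returns a dict with "img" (420x560x3 uint8, blue, green, red), "intrinsics" (3x3 intrinsics, pixels), "rvec" (rotation vector, rad) and "tvec" (3), from world to camera coordinates, as OpenCV has them; the wrist camera has in their place "tool_from_camera" (4x4, takes a point from camera to tool coordinates, whose origin is the TCP and whose axes are the tool frame's). Camera axes: x right, y down, z forward; pixel columns grow to the right and rows downward; lengths in mm; the calibration is good to about 2 mm. The wrist camera is an equidistant fisheye: a pixel r from the principal point sees the ray r / f radians off the axis. A picture is of the moment at which its call begins: read the wrist's pose just before it. There is no depth.
- arm.job_done(): hands the job in, once; it reports no verdict.
The state is a dict: "time": time; "q": joint angles; "qvel": joint speeds; "effort": joint torques, N m; "tool_pos": TCP position; "ee_rot": TCP orientation; "ft_force": force on the tool from outside, world axes, zero at the start; "moment": the same for the moment, N m; "grip_width": finger opening in mm.
Only numpy, scipy, OpenCV 4.12 (cv2) and the standard library are available. Lean on these libraries where they do the work, as an engineer would, in place of code of your own. Each camera call takes 0.05 s, during which the arm holds its last target. There are 200 camera calls.

## Task

Open the filter holder with the blue cap so that its membrane can be changed: press the cap down against its spring, twist it a quarter turn counter-clockwise (seen from above) while it is down, and lift it off. Then set the cap down gently, knob up, inside the white tray and let go of it; leave the green cap closed as it is.

Things in the scene. Friction and masses are not known exactly. Their poses are not given: they have to be found in the camera images.
- blue_cap: Blue cap, 120 g, locked at first: disc 59 mm wide, 6 thick; on it a round ribbed knob 38 wide, 34 high (white mark on top at +x; grasp it at any yaw); below it a plug 40 wide, 30 long, with 2 pins. Origin: grip point, 24 mm above the disc's top, 10 below the knob's top, 60 above the plug's foot; z up. A spring lifts it (5.4 N + 0.4 N/mm). Press 8 mm (5 frees, 12 is the stop), turn, lift 20+ mm.
- blue_holder: Fixed aluminium pot with a blue band, closed by the blue cap: 74 mm wide, rim 70 mm high, foot 96 mm wide. Origin: on its axis at table height, z up; locked grip point 112 mm above it. x points to the red rim dot: the cap's x when locked. Pressed down, the cap turns counter-clockwise only; it is free from 1.2 to 1.8 rad (aim 1.5, the white dot; stop at 1.9), then lifts straight up.
- tray_in (a point): Centre of the inner floor of the fixed white tray, 4 mm above the table. Tray 130 mm square, inside 122 mm, walls 4 mm thick, top 14 mm above the table. x and y along its sides, z up. A cap standing on its plug in the tray has its grip point 60 mm above this floor.
- green_knob_edge (a point): A point on the other, green cap, same shape, locked in a like fixed holder with a green band; to be left closed. The point is at the white-marked edge of its knob, 19 mm from its axis, 112 mm above the table; x points away from the axis, z up.
Not all that is in view belongs to the job. What is shaped like the blue_holder but pink is not meant.

How it is judged:
By the outcome, as a careful person would: the job done as asked, in the order asked, and still so for the second after the job is handed in, with the robot touching nothing.
It also fails if it takes over 42 s, if anything falls off the work surface, if the arm or the gripper's body presses on something with over 40 N, if the wrist force passes 120 N, or if a joint passes its speed limit or range.

## Working session

There is one attempt and no reset: what is moved stays moved. The work goes in short steps, Python scripts to look and compute and a tool call to move; the robot and the scene stay as the last step left them, time stands still between calls to the robot, and variables do not carry over. Pictures are saved under pics/ and viewed, about 8 in all and at most 12, crops included, and the job is handed in when it is done.

Besides the shell and the picture viewer there is one more tool, called after "Emit:" as name(argument=value, ...), one argument or row to a line, values as JSON. play_rows: Moves the arm, as the interface text tells. Its arguments: {"type":"object","properties":{"series":{"type":"array","items":{"type":"array","items":{"type":"array","items":{"type":"number"}}}},"grip":{"type":"number"}},"required":["series"]}

```bash
mkdir -p pics; ls; python3 - <<'E'
from station import readout,cams,arm
import cv2,json
s=readout.sense(); print(s, arm.tip_reach)
for n in("scene","top"):
    d=cams.get_image(n); cv2.imwrite(f"pics/{n}0.png",d["img"])
    json.dump({k:d[k].tolist() if hasattr(d[k],'tolist') else d[k] for k in d if k!="img"},open(f"{n}.json","w"))
    print(n,d["intrinsics"],d["rvec"],d["tvec"])
E
```

```text
pics
{'time': 0.0, 'q': array([ 1.18500248e+00,  2.60697900e-01, -1.39394666e-01,  1.17269789e+00,
        9.75971332e-07,  1.57080248e+00]), 'qvel': array([ 0.00077172,  0.00016437, -0.00151149, -0.00036465, -0.00133167,
        0.00048378]), 'effort': array([ 1.08792759e-03, -4.05680966e+01,  2.53920418e+01,  1.86563929e-02,
       -2.85133819e-04, -2.71419047e-07]), 'tool_pos': array([197.4239865 , 486.09093444, 403.84760002]), 'ee_rot': array([ 0.69385582,  0.13486459,  0.69412681, -0.13624837]), 'ft_force': array([ 0.06510077, -0.21538425,  0.4802007 ]), 'moment': array([0.02345598, 0.08002298, 0.04146072]), 'grip_width': 85.26635111646681} 173.4
scene [[490.01334912   0.         278.85081127]
 [  0.         490.01334912 205.16811733]
 [  0.           0.           1.        ]] [ 2.22691815  1.31323269 -0.4343565 ] [-256.94767905 -357.27166145 1318.71658985]
top [[418.92639523   0.         282.20940633]
 [  0.         418.92639523 210.88497045]
 [  0.           0.           1.        ]] [ 2.17023128 -2.19376513  0.14244847] [-14.39124942 588.44314168 787.47109755]
```

View pics/scene0.png

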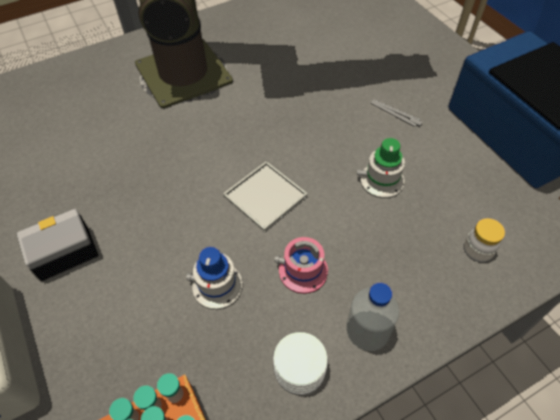

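View pics/top0.png

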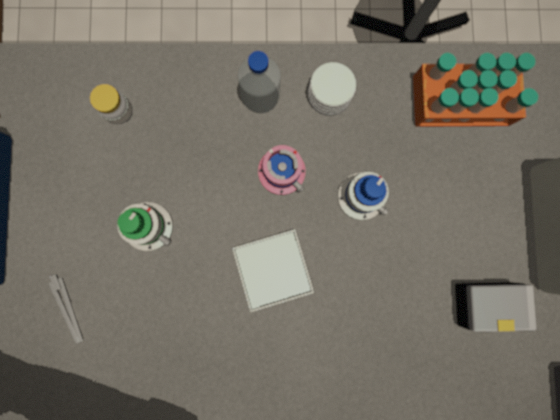

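The scene view shows the blue holder at about (213,272), the tray at (265,195), the green holder at (387,167) and the pink decoy at (303,262). In the top view they are at (365,192), (273,271), (143,226) and (282,167). Next I'll enlarge these.

```bash
python3 - <<'E'
import cv2,numpy as np
t=cv2.imread("pics/top0.png");s=cv2.imread("pics/scene0.png")
c=lambda im,x,y:cv2.resize(im[y:y+75,x:x+100],(400,300),interpolation=cv2.INTER_CUBIC)
# offsets: top blue (315,155), top tray(224,228), scene blue(165,235), top green(95,190)
a=np.vstack([np.hstack([c(t,315,155),cv2.resize(t[222:222+93,212:212+124],(400,300),interpolation=cv2.INTER_CUBIC)]),np.hstack([c(s,165,235),c(t,95,190)])])
cv2.imwrite("pics/crop1.png",a)
E
```

```text
(no output)
```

View pics/crop1.png

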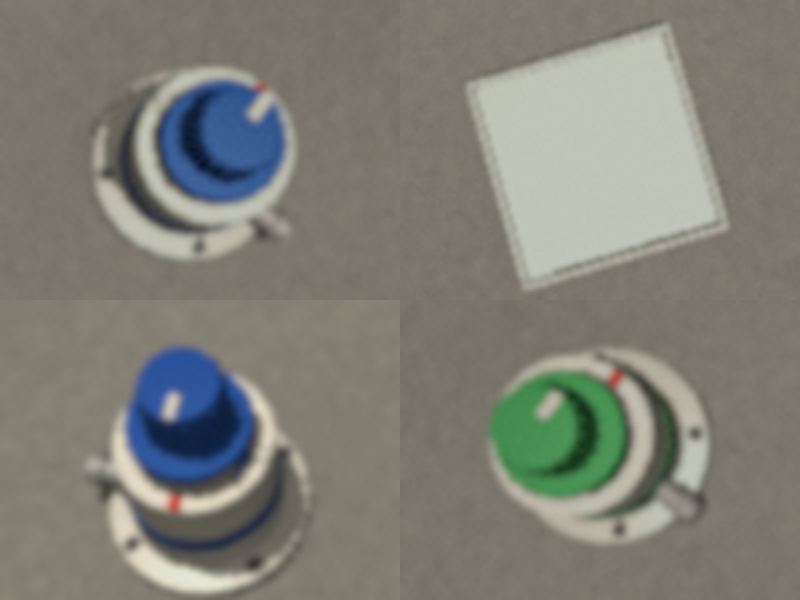

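The crop pins down the blue knob top at about (375,187), its disc at (370.5,190) and the rim at (369,191.5). The red dot is at (380.5,177), the tray's corners are clear, and the green holder is well away to the left. From these I compute world positions.

```bash
cat > h.py <<'E'
import numpy as np,cv2,json
def cam(n): return json.load(open(f"{n}.json"))
def ray(n,uv,z):
    d=cam(n);R=cv2.Rodrigues(np.array(d["rvec"],float))[0];t=np.array(d["tvec"],float).ravel()
    c=-R.T@t; r=R.T@np.linalg.inv(np.array(d["intrinsics"]))@np.array([*uv,1.])
    return c+r*(z-c[2])/r[2]
E
python3 - <<'E'
from h import *
np.set_printoptions(precision=1,suppress=True)
f=lambda x0,y0,x,y,s=4:(x0+(x+.5)/s-.5,y0+(y+.5)/s-.5)
for nm,p,z in[("knob",(242,127),122),("disc",(222,141),88),("rim",(215,146),70),("red",(262,88),70),("mark",(262,105),122)]:
    print("top",nm,ray("top",f(315,155,*p),z))
for nm,p,z in[("knob",(180,83),122),("mark",(172,105),122),("red",(175,202),70)]:
    print("scene",nm,ray("scene",f(165,235,*p),z))
c=[ray("top",f(212,222,x,y,400/124),14) for x,y in[(268,24),(67,85),(125,290),(327,229)]]
print(np.array(c),np.mean(c,0))
c=[ray("scene",p,14) for p in[(266,163),(306,193),(265,227),(224,195)]]
print(np.array(c),np.mean(c,0))
print("green",ray("top",f(95,190,535,125+0) if 0 else f(95,190,135,122),122))
print("pink",ray("top",(282,167),70),"bottle",ray("top",(258,61),150),"jar",ray("top",(332,85),50))
E
```

```text
top knob [ 620.5 -181.6  122. ]
top disc [ 619.6 -180.8   88. ]
top rim [ 620.  -181.8   70. ]
top red [ 647.4 -205.    70. ]
top mark [ 630.2 -190.8  122. ]
scene knob [ 620.8 -182.2  122. ]
scene mark [ 629.1 -189.7  122. ]
scene red [ 645.4 -202.9   70. ]
[[553.4 -45.6  14. ]
 [517.4  77.7  14. ]
 [394.2  42.9  14. ]
 [428.6 -79.6  14. ]] [473.4  -1.2  14. ]
[[401.   40.4  14. ]
 [518.6  76.5  14. ]
 [552.7 -41.9  14. ]
 [436.4 -81.2  14. ]] [477.2  -1.6  14. ]
green [565.4 245.4 122. ]
pink [667.  -20.2  70. ] bottle [836.4  21.3 150. ] jar [ 834.9 -121.5   50. ]
```

```bash
cat >> h.py <<'E'
from scipy.spatial.transform import Rotation as Ro
def pose(s):
    w,x,y,z=s["ee_rot"]; return np.array(s["tool_pos"]),Ro.from_quat([x,y,z,w])
def delta(s,target):
    p,R=pose(s); return R.inv().apply(np.array(target)-p)/1000
def level(s):  # rotvec deg (tool) making tool x point down, keeping yaw
    _,R=pose(s); ax=R.apply([1,0,0]); c=np.cross(ax,[0,0,-1]); return np.degrees(R.inv().apply(c))
def show(s,target):
    p,R=pose(s); print("t",s["time"],"pos",p,"q",np.round(s["q"],3),"F",s["ft_force"],"w",s["grip_width"])
    y=R.apply([0,1,0]); print("yaw of y",np.degrees(np.arctan2(y[1],y[0])),"delta",np.round(delta(s,target),4),"level",level(s))
E
python3 - <<'E'
from h import *; from station import readout
s=readout.sense(); show(s,[620.4,-181.8,335])
E
```

```text
t 0.1 pos [197.40488778 486.11716078 403.93282206] q [ 1.185  0.261 -0.139  1.173  0.     1.571] F [-0.26091444 -0.15871891 -0.11694521] w 85.24800246150473
yaw of y 67.89810943961871 delta [ 0.0698 -0.4596  0.6432] level [ 1.81022121e-21 -1.17160836e-03  1.03832265e-01]
```

Emit:
play_rows(
  series=[
    [[0.005, -0.0328, 0.0459, 0, 0, 0], [0.005, -0.0328, 0.0459, 0, 0, 0], [0.005, -0.0328, 0.0459, 0, 0, 0], [0.005, -0.0328, 0.0459, 0, 0, 0], [0.005, -0.0328, 0.0459, 0, 0, 0]],
  ],
  grip=1,
)

```text
time: 0.72
tool_pos: [349.0, 246.4, 379.3]
ee_rot: [0.694, 0.135, 0.694, -0.135]
ft_force: [1.1, 0.4, -0.2]
grip_width: 85.8
```

Emit:
play_rows(
  series=[
    [[0.005, -0.0328, 0.0459, 0, 0, 0], [0.005, -0.0328, 0.0459, 0, 0, 0], [0.005, -0.0328, 0.0459, 0, 0, 0], [0.005, -0.0328, 0.0459, 0, 0, 0], [0.005, -0.0328, 0.0459, 0, 0, 0]],
  ],
)

```text
time: 1.35
tool_pos: [500.0, 8.0, 354.3]
ee_rot: [0.694, 0.136, 0.694, -0.136]
ft_force: [0.6, 0.4, -0.5]
grip_width: 85.3
```

Emit:
play_rows(
  series=[
    [[0.005, -0.0328, 0.0459, 0, 0, 0], [0.005, -0.0328, 0.0459, 0, 0, 0], [0.005, -0.0328, 0.0459, 0, 0, 0], [0.005, -0.0328, 0.0459, 0, 0, 0], [0, 0, 0, 0, 0, 0]],
  ],
)

```text
time: 1.98
tool_pos: [621.4, -184.2, 332.7]
ee_rot: [0.693, 0.137, 0.694, -0.137]
ft_force: [-0.3, 0.5, 0.6]
grip_width: 85.2
```

```bash
python3 - <<'E'
from h import *; from station import readout,cams
s=readout.sense(); show(s,[620.4,-181.8,335])
d=cams.get_image("wrist"); print(d["intrinsics"],d["tool_from_camera"])
cv2.imwrite("pics/wrist1.png",d["img"])
E
```

```text
t 1.975 pos [ 621.44157772 -184.19491028  332.6717826 ] q [-2.88e-01  5.06e-01  5.40e-02  1.12e+00 -1.00e-03  1.02e-01] F [-0.33988109  0.51005836  0.56883393] w 85.2402874954441
yaw of y 67.6549448602805 delta [-0.0023  0.0018 -0.0019] level [-3.57487273e-22 -3.19634690e-02  3.99418480e-02]
[[325.1922621    0.         281.13484367]
 [  0.         325.1922621  207.03080636]
 [  0.           0.           1.        ]] [[ 1.99886054e-03 -2.86088662e-01  9.58201065e-01  3.13987744e+01]
 [ 9.99997944e-01  9.00128965e-04 -1.81730098e-03  1.99626088e-01]
 [-3.42595327e-04  9.58202728e-01  2.86089873e-01 -7.21000342e+01]
 [ 0.00000000e+00  0.00000000e+00  0.00000000e+00  1.00000000e+00]]
```

View pics/wrist1.png

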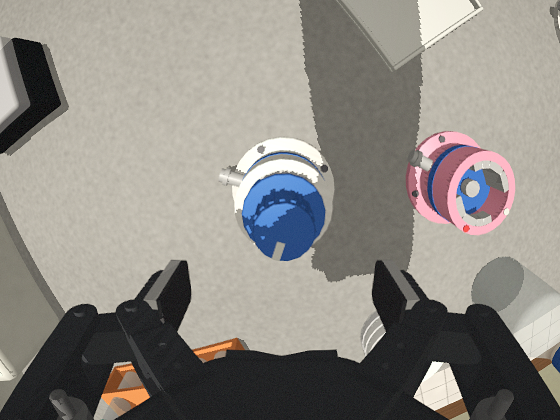

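The wrist view puts the blue knob top's centre at about (286,232) and its disc at (284,213), between the open fingers. The side tube at (230,177) is out of the fingers' way.

```bash
cat >> h.py <<'E'
def wray(s,uv,z,K=np.array([325.192,281.135,207.031])):
    T=np.array([[1.99886e-3,-.286088662,.958201065,31.3988],[.999997944,9.00129e-4,-1.8173e-3,.1996],[-3.426e-4,.958202728,.286089873,-72.1]])
    d=np.array([uv[0]-K[1],uv[1]-K[2]]);r=np.hypot(*d);th=r/K[0]
    v=np.array([*(d/r*np.sin(th)),np.cos(th)]); p,R=pose(s)
    o=p+R.apply(T[:,3]); w=R.apply(T[:,:3]@v); return o+w*(z-o[2])/w[2]
E
python3 - <<'E'
from h import *; from station import readout
s=readout.sense(); print(wray(s,(286,232),122),wray(s,(284,213),88),wray(s,(280,250),122))
show(s,[620.4,-181.8,274])
E
```

```text
[ 618.15752522 -178.505818    122.        ] [ 616.82877298 -179.0093736    88.        ] [ 627.60980778 -186.21775929  122.        ]
t 2.025 pos [ 620.35894594 -182.3730744   333.10359278] q [-0.286  0.503  0.051  1.121  0.     0.102] F [-0.50187968 -0.139598   -0.17629876] w 85.15004245503262
yaw of y 67.7523939199961 delta [ 0.0591  0.0005 -0.    ] level [ 5.14532033e-21 -1.27217809e-01 -1.15087566e-03]
```

Emit:
play_rows(
  series=[
    [[0.018, 0.001, 0, 0, 0, 0], [0.018, 0, 0, 0, 0, 0], [0.018, 0, 0, 0, 0, 0], [0.011, 0, 0, 0, 0, 0], [0, 0, 0, 0, 0, 0]],
  ],
)

```text
time: 2.65
tool_pos: [619.7, -179.0, 269.0]
ee_rot: [0.693, 0.135, 0.695, -0.135]
ft_force: [-0.5, -0.8, 0.1]
grip_width: 85.6
```

Emit:
play_rows(
  series=[
    [[0, 0, 0, 0, 0, 0], [0, 0, 0, 0, 0, 0], [0, 0, 0, 0, 0, 0], [0, 0, 0, 0, 0, 0], [0, 0, 0, 0, 0, 0]],
  ],
  grip=-1,
)

```text
time: 3.28
tool_pos: [620.7, -180.3, 270.4]
ee_rot: [0.694, 0.135, 0.694, -0.136]
ft_force: [-0.6, -1.5, 4.7]
grip_width: 36.3
```

```bash
python3 - <<'E'
from h import *; from station import readout
s=readout.sense(); show(s,[620.1,-181.4,259]);print(s["moment"])
E
```

```text
t 3.275 pos [ 620.66520364 -180.30039606  270.42545106] q [-0.283  0.542 -0.053  0.975 -0.001  0.104] F [-0.62730359 -1.46240469  4.69498733] w 36.27073347004133
yaw of y 67.87524151975352 delta [ 0.0114 -0.0012 -0.0001] level [7.46553831e-22 7.91241704e-02 3.04480945e-02]
[-0.33871454  0.14399285 -0.03274041]
```

Emit:
play_rows(
  series=[
    [[0.003, 0, 0, 0, 0, 0], [0.003, 0, 0, 0, 0, 0], [0.003, 0, 0, 0, 0, 0], [0, 0, 0, 0, 0, 0], [0, 0, 0, 0, 0, 0]],
  ],
)

```text
time: 3.9
tool_pos: [620.8, -180.3, 261.4]
ee_rot: [0.694, 0.135, 0.693, -0.136]
ft_force: [-1.4, -2.0, 7.7]
grip_width: 36.3
```

```bash
python3 - <<'E'
from h import *; from station import readout
s=readout.sense(); show(s,[620.1,-181.4,261]);print(s["moment"])
E
```

```text
t 3.9 pos [ 620.75842388 -180.28436362  261.44034422] q [-0.282  0.549 -0.066  0.955 -0.001  0.104] F [-1.4311356  -1.95212772  7.71805171] w 36.341761667174545
yaw of y 67.88453826923623 delta [ 0.0004 -0.0013 -0.0002] level [1.61811677e-21 9.19563832e-02 3.41732545e-02]
[-0.46955963  0.35730954  0.03132058]
```

Emit:
play_rows(
  series=[
    [[0, 0, 0, -8.6, 0, 0], [0, 0, 0, -8.6, 0, 0], [0, 0, 0, -8.6, 0, 0], [0, 0, 0, -8.6, 0, 0], [0, 0, 0, 0, 0, 0]],
  ],
)

```text
time: 4.53
tool_pos: [620.9, -179.7, 261.5]
ee_rot: [0.704, -0.076, 0.702, 0.076]
ft_force: [-0.7, 0.2, 7.4]
grip_width: 36.6
```

```bash
python3 - <<'E'
from h import *; from station import readout
s=readout.sense(); show(s,[620.1,-181.4,261]);print(s["moment"])
E
```

```text
t 4.525 pos [ 620.94103507 -179.71075557  261.49801617] q [-0.282  0.548 -0.066  0.955  0.001 -0.498] F [-0.7069173   0.17124331  7.44233507] w 36.571504782981876
yaw of y 102.36209054628577 delta [ 0.0005 -0.0015 -0.0012] level [ 7.05153320e-22  1.09623996e-01 -3.90284971e-03]
[-0.0070214   0.24596999 -0.05320831]
```

Turned 34.5° counter-clockwise at a low moment. I'll continue to about 86°.

Emit:
play_rows(
  series=[
    [[0, 0, 0, -8.6, 0, 0], [0, 0, 0, -8.6, 0, 0], [0, 0, 0, -8.6, 0, 0], [0, 0, 0, -8.6, 0, 0], [0, 0, 0, -8.6, 0, 0]],
  ],
)

```text
time: 5.15
tool_pos: [620.7, -180.2, 261.4]
ee_rot: [0.626, -0.33, 0.625, 0.329]
ft_force: [-2.0, -2.1, 7.9]
grip_width: 36.5
```

Emit:
play_rows(
  series=[
    [[0, 0, 0, -8.6, 0, 0], [0, 0, 0, 0, 0, 0], [0, 0, 0, 0, 0, 0]],
  ],
)

```text
time: 5.52
tool_pos: [620.5, -180.3, 261.4]
ee_rot: [0.6, -0.375, 0.6, 0.374]
ft_force: [-0.9, -1.9, 7.8]
grip_width: 36.6
```

```bash
python3 - <<'E'
from h import *; from station import readout,cams
s=readout.sense(); show(s,[620.1,-181.4,261]);print(s["moment"])
d=cams.get_image("wrist"); cv2.imwrite("pics/wrist2.png",d["img"])
E
```

```text
t 5.525 pos [ 620.53326472 -180.28799048  261.36990486] q [-2.830e-01  5.480e-01 -6.600e-02  9.550e-01 -1.000e-03 -1.398e+00] F [-0.89999809 -1.89240094  7.82987699] w 36.62398656029089
yaw of y 153.8835533681078 delta [ 0.0004 -0.0001 -0.0012] level [-2.92310409e-21 -4.35764648e-02  6.34560620e-02]
[-0.44760441  0.4718879   0.0113591 ]
```

View pics/wrist2.png

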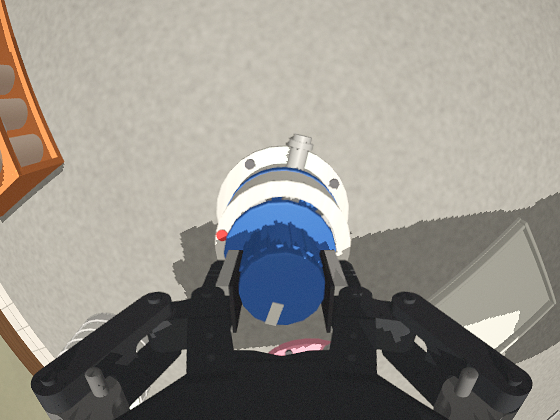

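The white mark has turned with the jaws (at (274,314) in the gripper view), while the red rim dot has moved to the left. So the cap did turn about 86° without slipping. Next is a straight lift.

Emit:
play_rows(
  series=[
    [[-0.004, 0, 0, 0, 0, 0], [-0.006, 0, 0, 0, 0, 0], [-0.008, 0, 0, 0, 0, 0], [-0.01, 0, 0, 0, 0, 0], [0, 0, 0, 0, 0, 0]],
  ],
)

```text
time: 6.2
tool_pos: [620.8, -179.6, 289.3]
ee_rot: [0.6, -0.374, 0.599, 0.374]
ft_force: [0.0, 0.3, -0.8]
grip_width: 36.5
```

```bash
python3 - <<'E'
from h import *; from station import readout
s=readout.sense(); show(s,[620.1,-181.4,335]);print(s["moment"])
E
```

```text
t 6.2 pos [ 620.79300205 -179.56888363  289.25613589] q [-2.820e-01  5.280e-01 -2.400e-02  1.017e+00  1.000e-03 -1.397e+00] F [ 0.03235994  0.30615214 -0.83146774] w 36.46925096775579
yaw of y 153.91858919723703 delta [-0.0457 -0.0002 -0.0019] level [4.44089649e-21 7.43799103e-02 3.08572370e-02]
[0.00659004 0.07689027 0.00838637]
```

The cap is free: the force is now just its weight. I'll raise it clear and carry it over the tray.

Emit:
play_rows(
  series=[
    [[-0.02, 0, 0, 0, 0, 0], [-0.026, 0, 0, 0, 0, 0], [0, 0.02, 0.0092, 0, 0, 0], [0, 0.035, 0.0161, 0, 0, 0], [0, 0.035, 0.0161, 0, 0, 0]],
  ],
)

```text
time: 6.82
tool_pos: [557.1, -102.2, 334.2]
ee_rot: [0.6, -0.374, 0.6, 0.375]
ft_force: [0.2, 0.2, -0.6]
grip_width: 36.3
```

Emit:
play_rows(
  series=[
    [[0, 0.035, 0.0161, 0, 0, 0], [0, 0.035, 0.0161, 0, 0, 0], [0, 0.03, 0.0138, 0, 0, 0], [0, 0.02, 0.0092, 0, 0, 0], [0, 0, 0, 0, 0, 0]],
  ],
)

```text
time: 7.45
tool_pos: [473.6, 0.1, 334.7]
ee_rot: [0.6, -0.375, 0.6, 0.375]
ft_force: [-0.0, -1.1, -2.0]
grip_width: 36.1
```

```bash
python3 - <<'E'
from h import *; from station import readout,cams
a=cams.get_image("scene")["img"];b=cams.get_image("wrist")["img"]
s=readout.sense(); show(s,[474.5,-1.3,226]);print(s["moment"])
cv2.imwrite("pics/mid.png",np.hstack([cv2.resize(x,(400,300)) for x in(a,b)]))
E
```

```text
t 7.55 pos [475.07924936  -0.86435939 334.85561125] q [-0.002  0.218 -0.386  0.966 -0.    -1.117] F [ 0.54370148  0.55070536 -0.08511038] w 36.28607840134676
yaw of y 153.91000800062994 delta [ 0.1089  0.0005 -0.0007] level [-4.95908878e-22  1.31468344e-02  7.46625971e-02]
[-0.02836964  0.00268774  0.03697342]
```

View pics/mid.png

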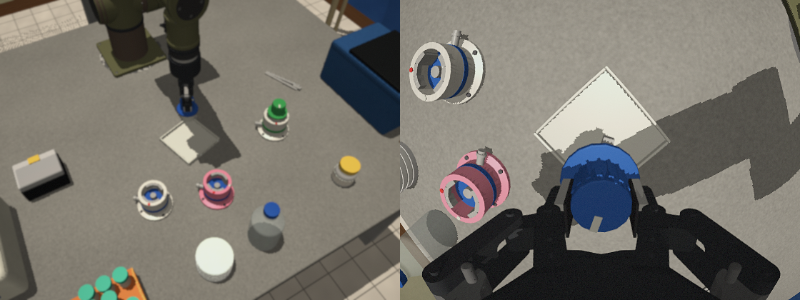

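The left image shows the blue holder open at (153,197), with the cap in the gripper above the tray. The right image shows the cap upright in the jaws and the tray below. Now I'll descend, slowly for the last few millimetres.

Emit:
play_rows(
  series=[
    [[0.03, 0, 0, 0, 0, 0], [0.03, 0, 0, 0, 0, 0], [0.025, 0, 0, 0, 0, 0], [0.015, 0, 0, 0, 0, 0], [0.006, 0, 0, 0, 0, 0]],
  ],
)

```text
time: 8.18
tool_pos: [475.0, -1.5, 227.7]
ee_rot: [0.6, -0.374, 0.601, 0.374]
ft_force: [-0.1, 0.3, -0.8]
grip_width: 36.3
```

Emit:
play_rows(
  series=[
    [[0.0015, 0, 0, 0, 0, 0], [0.0015, 0, 0, 0, 0, 0], [0, 0, 0, 0, 0, 0], [0, 0, 0, 0, 0, 0]],
  ],
)

```text
time: 8.68
tool_pos: [474.6, -0.8, 226.1]
ee_rot: [0.6, -0.374, 0.6, 0.374]
ft_force: [-0.5, 0.4, -0.4]
grip_width: 36.5
```

```bash
python3 - <<'E'
from h import *; from station import readout,cams
s=readout.sense(); show(s,[474.5,-1.3,223]);print(s["moment"])
E
```

```text
t 8.675 pos [474.60584575  -0.75482864 226.1198361 ] q [-0.002  0.33  -0.557  0.683 -0.    -1.117] F [-0.45918785  0.40504949 -0.39968487] w 36.4687862827762
yaw of y 153.89990251802678 delta [ 0.0031 -0.0001 -0.0005] level [2.03703223e-24 2.11770165e-02 4.42426410e-02]
[0.03134232 0.03065056 0.05635447]
```

Emit:
play_rows(
  series=[
    [[0.001, 0, 0, 0, 0, 0], [0.001, 0, 0, 0, 0, 0], [0, 0, 0, 0, 0, 0], [0, 0, 0, 0, 0, 0]],
  ],
)

```text
time: 9.18
tool_pos: [474.4, -0.8, 223.7]
ee_rot: [0.6, -0.374, 0.6, 0.374]
ft_force: [0.5, -0.2, -1.7]
grip_width: 36.4
```

Emit:
play_rows(
  series=[
    [[0.001, 0, 0, 0, 0, 0], [0, 0, 0, 0, 0, 0], [0, 0, 0, 0, 0, 0]],
  ],
)

```text
time: 9.55
tool_pos: [474.5, -0.8, 223.4]
ee_rot: [0.6, -0.374, 0.6, 0.374]
ft_force: [-1.5, -0.3, 4.6]
grip_width: 36.5
```

Contact came at 223.4 mm with 4.6 N, as predicted. Releasing the cap.

Emit:
play_rows(
  series=[
    [[0, 0, 0, 0, 0, 0], [0, 0, 0, 0, 0, 0], [0, 0, 0, 0, 0, 0], [0, 0, 0, 0, 0, 0], [0, 0, 0, 0, 0, 0]],
  ],
  grip=1,
)

```text
time: 10.18
tool_pos: [474.4, -0.8, 222.7]
ee_rot: [0.6, -0.374, 0.6, 0.374]
ft_force: [0.2, 0.1, -0.2]
grip_width: 85.3
```

Emit:
play_rows(
  series=[
    [[-0.01, 0, 0, 0, 0, 0], [-0.02, 0, 0, 0, 0, 0], [-0.03, 0, 0, 0, 0, 0], [-0.04, 0, 0, 0, 0, 0], [-0.04, 0, 0, 0, 0, 0]],
  ],
)

```text
time: 10.8
tool_pos: [474.2, -0.8, 364.6]
ee_rot: [0.6, -0.374, 0.6, 0.374]
ft_force: [1.2, -0.7, 0.5]
grip_width: 85.3
```

```bash
python3 - <<'E'
from h import *; from station import readout,cams
s=readout.sense()
b=cams.get_image("wrist")["img"];a=cams.get_image("scene")["img"]
show(s,[474.5,-1.3,335])
cv2.imwrite("pics/end.png",np.hstack([cv2.resize(x,(400,300)) for x in(a,b)]))
E
```

```text
t 10.8 pos [474.16503594  -0.77114277 364.57360799] q [-0.002  0.196 -0.333  1.042  0.    -1.117] F [ 1.17986798 -0.68541125  0.53432593] w 85.31628284260734
yaw of y 153.89676443770782 delta [ 0.0296 -0.0005 -0.0003] level [4.23166670e-25 1.05232297e-02 2.06002615e-02]
```

View pics/end.png

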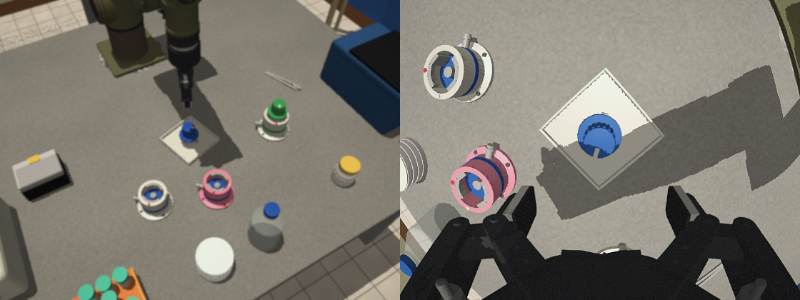

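The cap stands upright, knob up, inside the tray at (190,131) in the scene half and (600,135) in the wrist half. The holder is open, the green cap is still closed, and the gripper is clear. Handing in.

```bash
python3 -c "
from station import arm; print(arm.job_done())"
```

```text
the job is handed in; nothing more can be done
None
```

The blue holder is open and its cap stands knob up near the middle of the white tray, released. I pressed the cap about 9 mm, turned it 86° counter-clockwise and lifted it straight off. It touched down at 4.6 N. The arm's clock read about 11 s at hand-in.

- **Last checks:** the final scene and wrist pictures show the cap upright inside the tray, the blue holder open, and the green cap as it was. The gripper is fully open, about 140 mm above where it released the cap. The largest wrist force I read was about 8 N.
- **Disagreements:**
  - The wrist camera put the cap's axis 1–2 mm from where the fixed cameras did.
  - The fixed cameras differed by about 4 mm on the tray centre.
  - The jaws read about 36.4 mm on the 38 mm knob.
  - None of these affected the job.

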